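# Tap-test three iron castings in order

## Task

Tap-test the three new castings with the fingertips, lightly, on top, from above: first the kettle lid, then the bell, then the upside-down cup. Each tap should make the pan under that casting sink by about 5 mm, well short of its stop, where it stays as the mark of a tested piece. Do not lift, tip or shift the castings, keep the fingers off the rests, and leave the brush, the jar and the iron ring alone.

Things in the scene. Friction and masses are not known exactly. Their poses are not given: they have to be found in the camera images.
- lid: round dark iron kettle lid lying right way up: a low disc 96 mm across with a flat-topped knob 28 mm across in the middle; 36 mm high in all, the lowest and widest of the three castings. Loose, about 0.3 kg. Origin at the centre of its underside, z up; it stands in the middle of the pan of its own rest, its underside 58 mm above the bench at the start
- lid_top (a point): the spot to tap: centre of the flat top of the lid, 36 mm above its underside (94 mm above the bench at the start); moves with the lid
- rest_lid: fixed rest under the lid: grey iron foot 96 mm across and 30 mm high, with a bare metal pan 112 mm across and 6 mm thick on a stem above it. Origin on the bench under the centre of the foot, z up
- pan_lid (a joint): how far the pan under the lid has sunk, in m: 0 at the start (fully up), 0.016 at its bottom stop. It slides straight down under a push of about 3 to 5 N on the casting and stays, by friction, where the push leaves it; nothing brings it up again
- bell: dark iron hand-size bell standing on its mouth: 80 mm across at the mouth, narrowing to a flat crown 24 mm across; 90 mm high, the tallest of the three castings. Loose, about 0.3 kg. Origin at the centre of its underside, z up; it stands in the middle of the pan of its own rest, its underside 58 mm above the bench at the start
- bell_top (a point): the spot to tap: centre of the flat top of the bell, 90 mm above its underside (148 mm above the bench at the start); moves with the bell
- rest_bell: fixed rest under the bell: grey iron foot 96 mm across and 30 mm high, with a bare metal pan 112 mm across and 6 mm thick on a stem above it. Origin on the bench under the centre of the foot, z up
- pan_bell (a joint): how far the pan under the bell has sunk, in m: 0 at the start (fully up), 0.016 at its bottom stop. It slides straight down under a push of about 3 to 5 N on the casting and stays, by friction, where the push leaves it; nothing brings it up again
- cup: dark iron tea cup standing upside down: 78 mm across at the rim, below, narrowing to a flat round foot 42 mm across on top; 64 mm high. Loose, about 0.3 kg. Origin at the centre of its underside, z up; it stands in the middle of the pan of its own rest, its underside 58 mm above the bench at the start
- cup_top (a point): the spot to tap: centre of the flat top of the cup, 64 mm above its underside (122 mm above the bench at the start); moves with the cup
- rest_cup: fixed rest under the cup: grey iron foot 96 mm across and 30 mm high, with a bare metal pan 112 mm across and 6 mm thick on a stem above it. Origin on the bench under the centre of the foot, z up
- pan_cup (a joint): how far the pan under the cup has sunk, in m: 0 at the start (fully up), 0.016 at its bottom stop. It slides straight down under a push of about 3 to 5 N on the casting and stays, by friction, where the push leaves it; nothing brings it up again
- brush: loose wooden-handled brush, 200 mm long, lying on the bench beyond the rests; origin at its underside; leave alone
- jar: closed dark jar, 60 mm across, 75 mm high, loose, standing beyond the rests; origin at the centre of its underside; leave alone
- trivet: loose dark iron ring, 84 mm across, 12 mm high, lying flat between the robot and the rests; origin at the centre of its underside; leave alone
Things that resemble listed ones, but are neither listed nor needed, are in the scene too. Leave any green look-alike of the rest_cup alone.

How it is judged:
On the way, in this order (a step that is already met when the one before it is completed fails the run):
1. the fingers tap the lid and its pan sinks by more than 2 mm (contact force between the fingers and lid above 0.3 N and value of joint pan_lid above 0.002 m), for 0.02 s.
2. the fingers tap the bell and its pan sinks by more than 2 mm (contact force between the fingers and bell above 0.3 N and value of joint pan_bell above 0.002 m), for 0.02 s.
3. the fingers tap the cup and its pan sinks by more than 2 mm (contact force between the fingers and cup above 0.3 N and value of joint pan_cup above 0.002 m), for 0.02 s.
At the end, for the whole second after the job is handed in: Each of the three pans has sunk by 2 to 10 mm, and each casting stands still and upright (within 0.12 rad) on its own rest, within 15 mm of the rest's axis (value of joint pan_lid between 0.002 and 0.01 m and horizontal distance between lid and rest_lid below 0.015 m and angle between each of lid, bell, cup's own z axis and vertical below 0.12 rad and linear speed of each of lid, bell, cup below 0.01 m/s and value of joint pan_bell between 0.002 and 0.01 m and horizontal distance between bell and rest_bell below 0.015 m and value of joint pan_cup between 0.002 and 0.01 m and horizontal distance between cup and rest_cup below 0.015 m); the robot touches nothing.
It fails at once if a pan goes down more than 2 mm before the pan whose turn comes earlier has (order: lid, bell, cup) ((value of joint pan_bell above 0.002 m and value of joint pan_lid below 0.002 m) or (value of joint pan_cup above 0.002 m and value of joint pan_bell below 0.002 m)).
It fails at once if a casting is tapped too hard: its pan driven down 12 mm or more, or the fingers press on it with more than 20 N (value of joint any of pan_lid, pan_bell, pan_cup above 0.012 m or contact force between the fingers and lid above 20 N or contact force between the fingers and bell above 20 N or contact force between the fingers and cup above 20 N).
It fails at once if a casting is lifted more than 8 mm, tipped past 0.3 rad, or shifted more than 20 mm from the middle of its rest (z of lid in the frame of rest_lid above 0.066 m or angle between any of lid, bell, cup's own z axis and vertical above 0.3 rad or horizontal distance between lid and rest_lid above 0.02 m or z of bell in the frame of rest_bell above 0.066 m or horizontal distance between bell and rest_bell above 0.02 m or z of cup in the frame of rest_cup above 0.066 m or horizontal distance between cup and rest_cup above 0.02 m).
It fails at once if the fingers push on a rest or its pan (over 1 N) (contact force between the fingers and rest_lid above 1 N or contact force between the fingers and rest_bell above 1 N or contact force between the fingers and rest_cup above 1 N).
It fails at once if the brush, the jar or the iron ring is moved more than 15 mm (distance of any of brush, jar, trivet from where it was at the start of the episode above 0.015 m).
It also fails if it takes over 48 s, if anything falls off the work surface, if the arm or the gripper's body presses on something with over 40 N, if the wrist force passes 120 N, or if a joint passes its speed limit or range.

## Robot

A 6-joint arm with a two-finger parallel gripper is mounted at the origin on the work surface. World frame = base frame: x ahead of the robot, y to its left, z up, the work surface at z = 0. Lengths are in m, angles in rad, forces in N, time in s.
With the tool pointing down it reaches from about 0.275 to 1 m from the base axis. Payload 8.4 kg.
Tool frame: the origin (TCP) lies at the centre of the arm's flange, where the gripper is bolted on; the fingertips stand 173 mm ahead of it and the grasp point (between the pads) lies 155 mm ahead of it (arm.finger_overhang is the distance from the TCP to the fingertips, in m); z points along the fingers, y is the line along which they close (so a half turn about z gives the same grasp; the last joint's range is limited). The gripper opens to 85 mm and grips with 20 to 120 N. Pads are 22 mm wide; open, the fingers measure 114 mm over their backs; the gripper's body (76 mm by 85 mm) begins 54 mm behind the grasp point. The pads swing forward as they close: fully open they stand 13 mm farther back than shut.
Start: joints at [-1.117, 0.353, 1.633, -0, 1.155, -0.002], TCP at [0.275, -0.561, 0.405] pointing down, gripper open.
Joint ranges: [-2.63, 2.63], [-0.92, 2.1], [0.06, 2.66], [-1.3, 4.44], [0, 2.69], [-3.02, 3.02]. Speed limits (rad/s): [2.22, 2.22, 2.79, 3.14, 3.14, 3.14].

## Interface

Orientations are given as a unit quaternion [x, y, z, w].
In Python, from rig import get_state, imaging, arm gives the robot as it stands.
- The arm moves only by the tool apply_moves, never from a script. Its argument "steps" is a list of rows, each an object with "dp": the shift along the tool's x, y, z in m, a list of three; "angular": the turn, a rotation vector about the tool's x, y, z in degrees, a list of three; "hand": the opening, from -1 (shut) to 1 (fully open). A call has 1 to 20 rows; each row shifts and turns the commanded pose from where the row before left it, along the tool's axes as they then stand; what a row does not reach is not made up. A row lasts 1/8 s, in which the tool goes at most 62.5 mm and 10.7 degrees, less where a joint would pass 70% of its speed; a pose out of reach is approached as far as the arm can. A call with a gripper value outside its range is refused whole. The fingers move at their own pace and stop on an object; "newtons" is the grip in N (left out, the last holds). Time passes only in rows, so rows that do not move let the fingers close. It gives the time, the measured TCP pose, the force, the opening and the grip force at its end, in the units of the state.
- get_state(): the state, without advancing time (a new reading comes with each control period).
- imaging.read_camera(name): name is "side" or "top" or "wrist"; returns a dict with "image" (420x560x3 uint8, red, green, blue), "fx", "fy", "cx", "cy" (pixels), "k1" (the pictures are not rectified: a ray, as slopes to the right and down, at radius r is drawn at 1 + k1 r^2 times it, then the intrinsics apply), "extrinsics" (4x4, takes a point from camera to world coordinates). Camera axes: x right, y down, z forward; pixel columns grow to the right and rows downward; lengths in m; the calibration is good to about 2 mm. A picture is of the moment at which its call begins. There is no depth.
- arm.hand_in(): hands the job in; it is judged then, once.
The state is a dict: "clock": time; "qpos": joint angles; "qd": joint speeds; "joint_efforts": joint torques, N m; "tcp_pos": TCP position; "orientation": TCP orientation; "wrist_force": force on the tool from outside, world axes, zero at the start; "torque": the same for the moment, N m; "width": opening from 0.0 (shut) to 1.0 (fully open); "grip_force": force on a finger pad.
Only numpy, scipy, OpenCV 4.12 (cv2) and the standard library are available. Lean on these libraries where they do the work, as an engineer would, in place of code of your own. Each camera call takes 0.05 s, during which the arm holds its last target. There are 200 camera calls.

## Working session

There is one attempt and no reset: what is moved stays moved. The work goes in short steps, Python scripts to look and compute and a tool call to move; the robot and the scene stay as the last step left them, time stands still between calls to the robot, and variables do not carry over. Pictures are saved under pics/ and viewed, at most 10 in all, crops included, and the job is handed in when it is done.

Besides the shell and the picture viewer there is one more tool, called after ">>>" as name(argument=value, ...) on one line, values as JSON. apply_moves: Moves the arm, as the interface text tells. Its arguments: {"type":"object","properties":{"steps":{"type":"array"},"newtons":{"type":"number"}},"required":["steps"]}

```bash
mkdir -p pics; python3 - <<'E'
from rig import get_state, imaging, arm
import cv2,numpy as np
print(get_state())
for n in("top","side"):
    d=imaging.read_camera(n);cv2.imwrite(f"pics/{n}0.png",d["image"][...,::-1])
    print(n,d["fx"],d["fy"],d["cx"],d["cy"],d["k1"],np.round(d["extrinsics"],4).tolist())
E
```

```text
{'clock': 0.0, 'qpos': array([-1.11739112e+00,  3.53641881e-01,  1.63411424e+00, -3.39444909e-06,
        1.15520104e+00, -2.38121857e-03]), 'qd': array([-0.00045804, -0.00211055, -0.00089059, -0.00054537,  0.00100385,
        0.0007425 ]), 'joint_efforts': array([-1.30607928e-03, -6.05260992e+01, -3.42056644e+01, -2.42288679e-04,
        9.34372918e-03, -1.15171616e-05]), 'tcp_pos': array([ 0.27501571, -0.56098735,  0.40397394]), 'orientation': array([ 9.74144152e-01,  2.25926326e-01, -1.54069314e-04, -6.64634862e-04]), 'wrist_force': array([-0.13786595,  0.49080397, -0.31202293]), 'torque': array([ 0.01046925, -0.00640109,  0.04194927]), 'grip_force': 0.0, 'width': 1.0024481471926752}
top 542.8881020697485 542.8881020697485 280.2715048759022 213.63829660233586 -0.11494038974605836 [[0.0047, -0.9957, 0.0924, 0.4613], [-1.0, -0.0043, 0.0047, -0.0116], [-0.0043, -0.0924, -0.9957, 1.1992], [0.0, 0.0, 0.0, 1.0]]
side 519.0085875782335 519.0085875782335 281.18138210701505 215.74029987373513 0.0617225693509813 [[-0.7116, -0.4487, 0.5406, -0.1049], [-0.7024, 0.4371, -0.5618, 0.6654], [0.0158, -0.7795, -0.6262, 0.8725], [0.0, 0.0, 0.0, 1.0]]
```

View pics/top0.png

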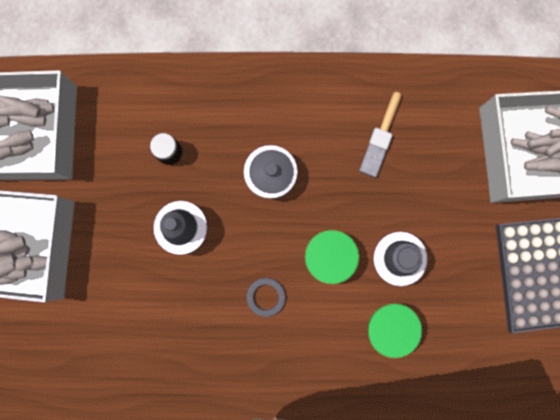

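View pics/side0.png

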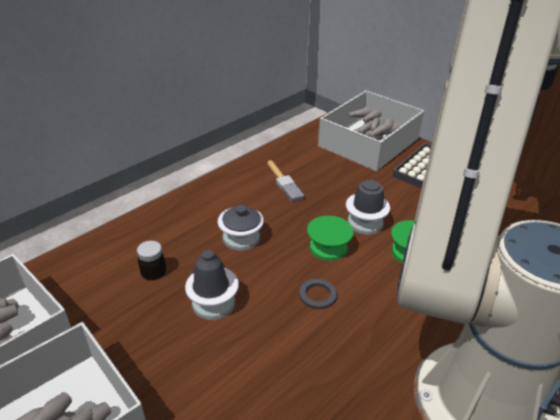

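The top view shows the lid (knob ~272,170), the bell (crown ~172,224) and the cup (foot ~407,258), each on a white/grey rest. There are two empty green rests, at (332,257) and (395,330), which I'll avoid. The jar is at (165,149), the brush at (380,140) and the ring at (266,297). The side view agrees.

```bash
cat > h.py <<'E'
import cv2,numpy as np
from rig import get_state, imaging, arm
def cast(d,px,z):
    px=np.atleast_2d(np.float64(px)); K=np.array([[d["fx"],0,d["cx"]],[0,d["fy"],d["cy"]],[0,0,1]])
    u=cv2.undistortPoints(px[:,None],K,np.array([d["k1"],0,0,0,0]))[:,0]
    E=np.array(d["extrinsics"]); r=np.c_[u,np.ones(len(u))]@E[:3,:3].T
    return E[:3,3]+r*((z-E[2,3])/r[:,2])[:,None]
def pans(d,seeds):
    im=d["image"]; hsv=cv2.cvtColor(im,cv2.COLOR_RGB2HSV)
    m=((hsv[...,2]>140)&(hsv[...,1]<60)).astype(np.uint8)
    out=[]
    cs,_=cv2.findContours(m,cv2.RETR_EXTERNAL,cv2.CHAIN_APPROX_NONE)
    for s in seeds:
        c=min((c for c in cs if cv2.contourArea(cv2.convexHull(c))>600),key=lambda c:abs(cv2.pointPolygonTest(cv2.convexHull(c),s,True)) if cv2.pointPolygonTest(cv2.convexHull(c),s,True)<0 else 0)
        p=cast(d,cv2.convexHull(c)[:,0],.058)[:,:2]
        A=np.c_[2*p,np.ones(len(p))]; x=np.linalg.lstsq(A,(p**2).sum(1),rcond=None)[0]
        out.append((x[:2].round(4),round(float(np.sqrt(x[2]+x[:2]@x[:2])),4)))
    return out
E
python3 - <<'E'
from h import *
d=imaging.read_camera("top")
for s,o in zip(["lid","bell","cup"],pans(d,[(271,172),(181,228),(400,259)])):print(s,o)
for s,p,z in(("lid",(272,170),.094),("bell",(171,224),.148),("cup",(408,258),.122)):print(s,cast(d,p,z).round(4))
b=d["image"][130:300,130:440,::-1];cv2.imwrite("pics/crop.png",cv2.resize(b,None,fx=2.5,fy=2.5,interpolation=cv2.INTER_CUBIC))
print(arm.finger_overhang)
E
```

```text
lid (array([0.6582, 0.0163]), 0.0577)
bell (array([0.5377, 0.2069]), 0.0575)
cup (array([ 0.4737, -0.2585]), 0.0576)
lid [[0.6541 0.0111 0.094 ]]
bell [[0.5376 0.2066 0.148 ]]
cup [[ 0.4737 -0.2611  0.122 ]]
0.1734
```

View pics/crop.png

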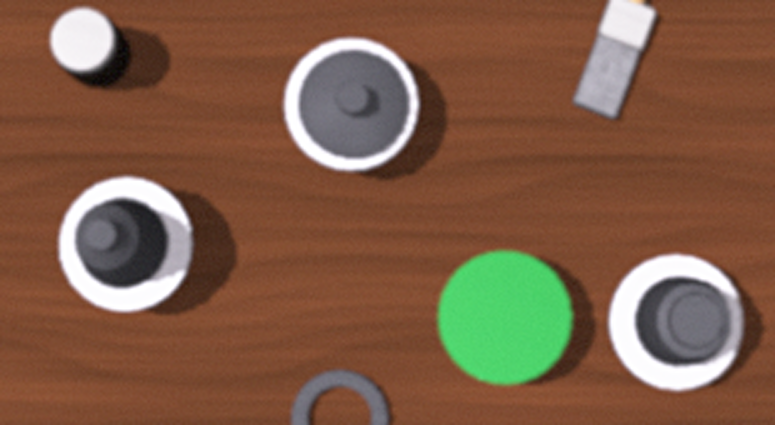

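Candidates for the cup's rest: the green rests at (332,257) and (395,330) are empty look-alikes. The grey-white one at (400,259), with the cup on it, is the real rest. The crop confirms this, with the lid at (271,169) and the bell at (172,224). First I'll move above the lid with the fingers shut.

>>> apply_moves(steps=[{"dp": [0.0373,-0.02185,0],"angular": [0,0,0],"hand": -1},{"dp": [0.0373,-0.02185,0],"angular": [0,0,0],"hand": -1},{"dp": [0.0373,-0.02185,0],"angular": [0,0,0],"hand": -1},{"dp": [0.0373,-0.02185,0],"angular": [0,0,0],"hand": -1},{"dp": [0.0373,-0.02185,0],"angular": [0,0,0],"hand": -1},{"dp": [0.0373,-0.02185,0],"angular": [0,0,0],"hand": -1},{"dp": [0.0373,-0.02185,0],"angular": [0,0,0],"hand": -1},{"dp": [0.0373,-0.02185,0],"angular": [0,0,0],"hand": -1},{"dp": [0.0373,-0.02185,0],"angular": [0,0,0],"hand": -1},{"dp": [0.0373,-0.02185,0],"angular": [0,0,0],"hand": -1},{"dp": [0.0373,-0.02185,0],"angular": [0,0,0],"hand": -1},{"dp": [0.0373,-0.02185,0],"angular": [0,0,0],"hand": -1},{"dp": [0.0373,-0.02185,0],"angular": [0,0,0],"hand": -1},{"dp": [0.0373,-0.02185,0],"angular": [0,0,0],"hand": -1},{"dp": [0.0373,-0.02185,0],"angular": [0,0,0],"hand": -1},{"dp": [0.0373,-0.02185,0],"angular": [0,0,0],"hand": -1},{"dp": [0,0,0],"angular": [0,0,0],"hand": -1},{"dp": [0,0,0],"angular": [0,0,0],"hand": -1}])

```text
clock: 2.4
tcp_pos: [0.6567, 0.0152, 0.4042]
orientation: [0.974, 0.226, -0.001, 0.0]
wrist_force: [-0.6, -1.2, -0.5]
width: 0.0
grip_force: 0.0
```

>>> apply_moves(steps=[{"dp": [0,0,0.03],"angular": [0,0,0],"hand": -1},{"dp": [0,0,0.03],"angular": [0,0,0],"hand": -1},{"dp": [0,0,0.03],"angular": [0,0,0],"hand": -1},{"dp": [0,0,0.02],"angular": [0,0,0],"hand": -1},{"dp": [0,0,0.012],"angular": [0,0,0],"hand": -1},{"dp": [0,0,0],"angular": [0,0,0],"hand": -1},{"dp": [0,0,0],"angular": [0,0,0],"hand": -1},{"dp": [0,0,0],"angular": [0,0,0],"hand": -1}])

```text
clock: 3.4
tcp_pos: [0.6575, 0.0155, 0.2837]
orientation: [0.974, 0.226, 0.001, 0.0]
wrist_force: [-0.7, 0.2, 0.5]
width: 0.002
grip_force: 0.0
```

```bash
python3 - <<'E'
from h import *
d=imaging.read_camera("side");a=d["image"][170:280,170:310,::-1]
w=imaging.read_camera("wrist")["image"][...,::-1]
a=cv2.resize(a,(400,314));w=cv2.resize(w,(400,300))
cv2.imwrite("pics/l1.png",np.vstack([a,w])[:600]);print(get_state()["tcp_pos"],get_state()["wrist_force"])
E
```

```text
[0.65730688 0.01549915 0.28341748] [-0.94964492  0.45932353 -0.30711977]
```

View pics/l1.png

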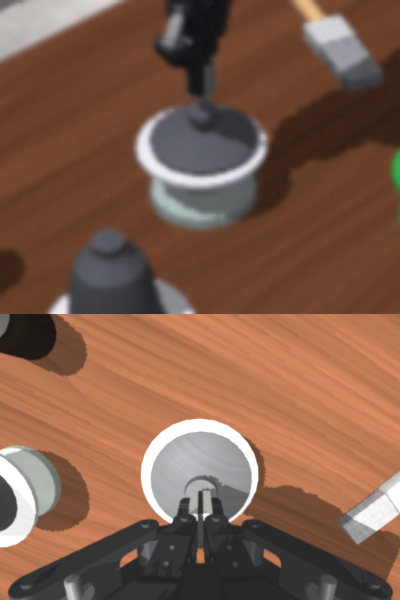

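Shut fingertips hang over the knob, slightly above it (side crop ~(200,95), wrist ~(203,495)). Approaching.

>>> apply_moves(steps=[{"dp": [0,0,0.005],"angular": [0,0,0],"hand": -1},{"dp": [0,0,0.005],"angular": [0,0,0],"hand": -1},{"dp": [0,0,0.003],"angular": [0,0,0],"hand": -1},{"dp": [0,0,0],"angular": [0,0,0],"hand": -1},{"dp": [0,0,0],"angular": [0,0,0],"hand": -1}])

```text
clock: 4.12
tcp_pos: [0.6572, 0.0154, 0.2697]
orientation: [0.974, 0.226, 0.0, 0.0]
wrist_force: [-0.9, -0.2, -0.1]
width: 0.001
grip_force: 0.0
```

>>> apply_moves(steps=[{"dp": [0,0,0.001],"angular": [0,0,0],"hand": -1},{"dp": [0,0,0.001],"angular": [0,0,0],"hand": -1},{"dp": [0,0,0],"angular": [0,0,0],"hand": -1}])

```text
clock: 4.5
tcp_pos: [0.6571, 0.0154, 0.2676]
orientation: [0.974, 0.226, -0.0, -0.0]
wrist_force: [0.5, -0.2, 0.6]
width: -0.0
grip_force: 0.0
```

>>> apply_moves(steps=[{"dp": [0,0,0.001],"angular": [0,0,0],"hand": -1},{"dp": [0,0,0],"angular": [0,0,0],"hand": -1}])

```text
clock: 4.75
tcp_pos: [0.6571, 0.0154, 0.2669]
orientation: [0.974, 0.226, 0.0, 0.0]
wrist_force: [-1.0, -0.5, 3.3]
width: 0.0
grip_force: 1.5
```

>>> apply_moves(steps=[{"dp": [0,0,0.001],"angular": [0,0,0],"hand": -1},{"dp": [0,0,0],"angular": [0,0,0],"hand": -1}])

```text
clock: 5.0
tcp_pos: [0.6571, 0.0154, 0.2658]
orientation: [0.974, 0.226, 0.0, 0.0]
wrist_force: [-0.4, -0.2, 3.4]
width: -0.003
grip_force: 1.9
```

Contact was at z≈0.267, matching the expected height. I'll push on to 0.262.

>>> apply_moves(steps=[{"dp": [0,0,0.001],"angular": [0,0,0],"hand": -1},{"dp": [0,0,0.001],"angular": [0,0,0],"hand": -1},{"dp": [0,0,0.001],"angular": [0,0,0],"hand": -1},{"dp": [0,0,0.001],"angular": [0,0,0],"hand": -1},{"dp": [0,0,0],"angular": [0,0,0],"hand": -1},{"dp": [0,0,0],"angular": [0,0,0],"hand": -1}])

```text
clock: 5.75
tcp_pos: [0.6571, 0.0154, 0.2615]
orientation: [0.974, 0.226, -0.0, -0.0]
wrist_force: [-0.4, -0.2, 1.0]
width: 0.001
grip_force: 0.8
```

>>> apply_moves(steps=[{"dp": [0,0,-0.01],"angular": [0,0,0],"hand": -1},{"dp": [0,0,-0.04],"angular": [0,0,0],"hand": -1},{"dp": [0,0,-0.05],"angular": [0,0,0],"hand": -1},{"dp": [0,0,-0.04],"angular": [0,0,0],"hand": -1},{"dp": [-0.0029,-0.0281,0],"angular": [0,0,0],"hand": -1},{"dp": [-0.0029,-0.0281,0],"angular": [0,0,0],"hand": -1},{"dp": [-0.0029,-0.0281,0],"angular": [0,0,0],"hand": -1},{"dp": [-0.0029,-0.0281,0],"angular": [0,0,0],"hand": -1},{"dp": [-0.0029,-0.0281,0],"angular": [0,0,0],"hand": -1},{"dp": [-0.0029,-0.0281,0],"angular": [0,0,0],"hand": -1},{"dp": [-0.0029,-0.0281,0],"angular": [0,0,0],"hand": -1},{"dp": [-0.0026,-0.0278,0],"angular": [0,0,0],"hand": -1},{"dp": [0,0,0],"angular": [0,0,0],"hand": -1},{"dp": [0,0,0.03],"angular": [0,0,0],"hand": -1},{"dp": [0,0,0.02],"angular": [0,0,0],"hand": -1},{"dp": [0,0,0.01],"angular": [0,0,0],"hand": -1},{"dp": [0,0,0],"angular": [0,0,0],"hand": -1},{"dp": [0,0,0],"angular": [0,0,0],"hand": -1}])

```text
clock: 8.0
tcp_pos: [0.5382, 0.2068, 0.3425]
orientation: [0.974, 0.226, 0.001, -0.0]
wrist_force: [0.2, 0.3, 0.3]
width: -0.0
grip_force: 0.0
```

```bash
python3 - <<'E'
from h import *
d=imaging.read_camera("side");a=d["image"][170:320,150:310,::-1]
w=imaging.read_camera("wrist")["image"][...,::-1]
a=cv2.resize(a,(320,300));w=cv2.resize(w,(400,300))
cv2.imwrite("pics/b1.png",np.hstack([a,w]));print(get_state()["tcp_pos"],get_state()["wrist_force"])
E
```

```text
[0.53806536 0.20692276 0.34260111] [-0.71398349 -0.36533091 -0.59649601]
```

View pics/b1.png

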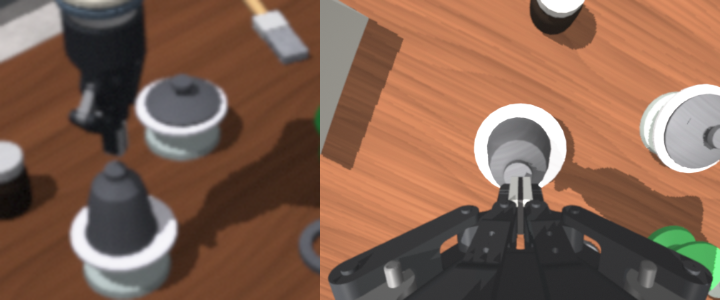

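The lid sits level, and lower than before. The fingertips (side ~(118,150)) hang directly over the bell's crown at (115,168).

>>> apply_moves(steps=[{"dp": [0,0,0.007],"angular": [0,0,0],"hand": -1},{"dp": [0,0,0.006],"angular": [0,0,0],"hand": -1},{"dp": [0,0,0.004],"angular": [0,0,0],"hand": -1},{"dp": [0,0,0.001],"angular": [0,0,0],"hand": -1},{"dp": [0,0,0],"angular": [0,0,0],"hand": -1},{"dp": [0,0,0],"angular": [0,0,0],"hand": -1}])

```text
clock: 8.85
tcp_pos: [0.5378, 0.2069, 0.3238]
orientation: [0.974, 0.226, 0.0, -0.0]
wrist_force: [-0.0, -0.9, 1.0]
width: -0.003
grip_force: 0.0
```

>>> apply_moves(steps=[{"dp": [0,0,0.001],"angular": [0,0,0],"hand": -1},{"dp": [0,0,0.001],"angular": [0,0,0],"hand": -1},{"dp": [0,0,0],"angular": [0,0,0],"hand": -1}])

```text
clock: 9.22
tcp_pos: [0.5377, 0.2069, 0.3216]
orientation: [0.974, 0.226, -0.0, 0.0]
wrist_force: [-0.3, 0.1, -0.7]
width: 0.001
grip_force: 0.0
```

>>> apply_moves(steps=[{"dp": [0,0,0.001],"angular": [0,0,0],"hand": -1},{"dp": [0,0,0.001],"angular": [0,0,0],"hand": -1},{"dp": [0,0,0],"angular": [0,0,0],"hand": -1}])

```text
clock: 9.6
tcp_pos: [0.5377, 0.2069, 0.3197]
orientation: [0.974, 0.226, 0.0, -0.0]
wrist_force: [-0.5, -0.6, 2.2]
width: -0.0
grip_force: 1.1
```

>>> apply_moves(steps=[{"dp": [0,0,0.001],"angular": [0,0,0],"hand": -1},{"dp": [0,0,0.001],"angular": [0,0,0],"hand": -1},{"dp": [0,0,0.001],"angular": [0,0,0],"hand": -1},{"dp": [0,0,0.0007],"angular": [0,0,0],"hand": -1},{"dp": [0,0,0],"angular": [0,0,0],"hand": -1},{"dp": [0,0,0],"angular": [0,0,0],"hand": -1}])

```text
clock: 10.35
tcp_pos: [0.5377, 0.2069, 0.3159]
orientation: [0.974, 0.226, 0.0, -0.0]
wrist_force: [-0.5, 0.0, 0.7]
width: 0.001
grip_force: 0.4
```

>>> apply_moves(steps=[{"dp": [0,0,-0.01],"angular": [0,0,0],"hand": -1},{"dp": [0,0,-0.04],"angular": [0,0,0],"hand": -1},{"dp": [0,0,-0.04],"angular": [0,0,0],"hand": -1},{"dp": [-0.0219,0.03255,0],"angular": [0,0,0],"hand": -1},{"dp": [-0.0219,0.03255,0],"angular": [0,0,0],"hand": -1},{"dp": [-0.0219,0.03255,0],"angular": [0,0,0],"hand": -1},{"dp": [-0.0219,0.03255,0],"angular": [0,0,0],"hand": -1},{"dp": [-0.0219,0.03255,0],"angular": [0,0,0],"hand": -1},{"dp": [-0.0219,0.03255,0],"angular": [0,0,0],"hand": -1},{"dp": [-0.0219,0.03255,0],"angular": [0,0,0],"hand": -1},{"dp": [-0.0219,0.03255,0],"angular": [0,0,0],"hand": -1},{"dp": [-0.0219,0.03255,0],"angular": [0,0,0],"hand": -1},{"dp": [-0.0219,0.03255,0],"angular": [0,0,0],"hand": -1},{"dp": [-0.0219,0.03255,0],"angular": [0,0,0],"hand": -1},{"dp": [-0.0219,0.03255,0],"angular": [0,0,0],"hand": -1},{"dp": [0,0,0],"angular": [0,0,0],"hand": -1},{"dp": [0,0,0.03],"angular": [0,0,0],"hand": -1},{"dp": [0,0,0.03],"angular": [0,0,0],"hand": -1},{"dp": [0,0,0.02],"angular": [0,0,0],"hand": -1},{"dp": [0,0,0],"angular": [0,0,0],"hand": -1}])

```text
clock: 12.85
tcp_pos: [0.4733, -0.2584, 0.325]
orientation: [0.974, 0.226, -0.001, -0.001]
wrist_force: [-0.2, 0.1, 0.7]
width: 0.002
grip_force: 0.0
```

```bash
python3 - <<'E'
from h import *
d=imaging.read_camera("side");a=d["image"][140:320,150:430,::-1]
w=imaging.read_camera("wrist")["image"][...,::-1]
a=cv2.resize(a,(400,257));w=cv2.resize(w,(400,300))
cv2.imwrite("pics/c1.png",np.vstack([a,w]));print(get_state()["tcp_pos"],get_state()["wrist_force"])
E
```

```text
[ 0.47404178 -0.25907606  0.32677971] [-0.27176097 -0.15913997  0.43877944]
```

View pics/c1.png

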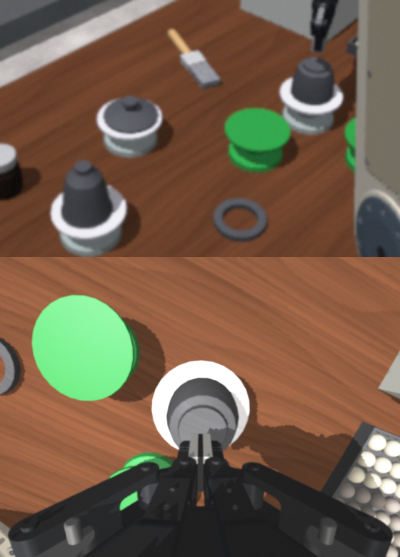

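The lid and bell stand level on their lowered pans, and the fingertips (side ~(318,48)) hang over the cup at (316,62), clear of the green rests. I'll tap the cup next.

>>> apply_moves(steps=[{"dp": [0,0,0.012],"angular": [0,0,0],"hand": -1},{"dp": [0,0,0.01],"angular": [0,0,0],"hand": -1},{"dp": [0,0,0.005],"angular": [0,0,0],"hand": -1},{"dp": [0,0,0],"angular": [0,0,0],"hand": -1},{"dp": [0,0,0],"angular": [0,0,0],"hand": -1}])

```text
clock: 13.58
tcp_pos: [0.4738, -0.2596, 0.2991]
orientation: [0.974, 0.226, 0.0, 0.0]
wrist_force: [-0.6, 0.1, 0.0]
width: 0.002
grip_force: 0.0
```

>>> apply_moves(steps=[{"dp": [0,0,0.001],"angular": [0,0,0],"hand": -1},{"dp": [0,0,0.001],"angular": [0,0,0],"hand": -1},{"dp": [0,0,0],"angular": [0,0,0],"hand": -1}])

```text
clock: 13.95
tcp_pos: [0.4737, -0.2595, 0.297]
orientation: [0.974, 0.226, 0.0, 0.0]
wrist_force: [0.0, 0.1, -1.0]
width: 0.004
grip_force: 0.0
```

>>> apply_moves(steps=[{"dp": [0,0,0.001],"angular": [0,0,0],"hand": -1},{"dp": [0,0,0.001],"angular": [0,0,0],"hand": -1},{"dp": [0,0,0],"angular": [0,0,0],"hand": -1}])

```text
clock: 14.32
tcp_pos: [0.4737, -0.2595, 0.295]
orientation: [0.974, 0.226, 0.0, 0.0]
wrist_force: [-0.4, 0.4, 0.3]
width: 0.001
grip_force: 0.5
```

Contact was at ≈0.2953. I'll go down to about 0.290, stepwise.

>>> apply_moves(steps=[{"dp": [0,0,0.001],"angular": [0,0,0],"hand": -1},{"dp": [0,0,0.001],"angular": [0,0,0],"hand": -1}])

```text
clock: 14.58
tcp_pos: [0.4737, -0.2595, 0.2931]
orientation: [0.974, 0.226, 0.0, 0.0]
wrist_force: [-0.7, -0.1, 3.7]
width: 0.002
grip_force: 1.8
```

>>> apply_moves(steps=[{"dp": [0,0,0.001],"angular": [0,0,0],"hand": -1},{"dp": [0,0,0.001],"angular": [0,0,0],"hand": -1},{"dp": [0,0,0.001],"angular": [0,0,0],"hand": -1},{"dp": [0,0,0],"angular": [0,0,0],"hand": -1},{"dp": [0,0,0],"angular": [0,0,0],"hand": -1}])

```text
clock: 15.2
tcp_pos: [0.4737, -0.2595, 0.2899]
orientation: [0.974, 0.226, 0.0, -0.0]
wrist_force: [0.9, -1.1, 0.7]
width: 0.002
grip_force: 0.4
```

>>> apply_moves(steps=[{"dp": [0,0,-0.01],"angular": [0,0,0],"hand": -1},{"dp": [0,0,-0.04],"angular": [0,0,0],"hand": -1},{"dp": [0,0,-0.05],"angular": [0,0,0],"hand": -1},{"dp": [0,0,-0.02],"angular": [0,0,0],"hand": -1},{"dp": [0,0,0],"angular": [0,0,0],"hand": -1},{"dp": [0,0,0],"angular": [0,0,0],"hand": -1}])

```text
clock: 15.95
tcp_pos: [0.4733, -0.2593, 0.4091]
orientation: [0.974, 0.226, -0.001, -0.0]
wrist_force: [-0.4, -0.4, -0.6]
width: -0.002
grip_force: 0.0
```

```bash
python3 - <<'E'
from h import *
d=imaging.read_camera("side");a=d["image"][140:320,150:430,::-1]
cv2.imwrite("pics/e1.png",cv2.resize(a,None,fx=2.5,fy=2.5,interpolation=cv2.INTER_CUBIC));print(get_state())
# pan sinking: shift in side image versus start
b=cv2.imread("pics/side0.png")[...,::-1]
f=lambda im:((cv2.cvtColor(np.ascontiguousarray(im),cv2.COLOR_RGB2HSV)[...,1]<60)&(im.max(2)>190)).astype(np.uint8)
for n,(x,y) in dict(lid=(241,222),bell=(212,285),cup=(368,206)).items():
    r=[]
    for im in(b,d["image"]):
        m=f(im)[y-30:y+40,x-32:x+32];p=np.argwhere(m);r.append((p.mean(0).round(2),len(p)))
    print(n,r)
E
```

```text
{'clock': 16.0, 'qpos': array([-5.03970819e-01,  2.17003933e-01,  1.81113712e+00,  1.42526068e-05,
        1.11557649e+00,  6.11082310e-01]), 'qd': array([ 0.00044365,  0.00588846,  0.00023848,  0.0005167 ,  0.00153421,
       -0.00153548]), 'joint_efforts': array([ 1.08425997e-03, -5.07377136e+01, -3.39240289e+01,  1.75814935e-04,
       -4.63203745e-03, -1.31466891e-05]), 'tcp_pos': array([ 0.4732582 , -0.25927208,  0.40872212]), 'orientation': array([ 9.74149576e-01,  2.25901470e-01, -7.86126581e-04, -7.14730221e-04]), 'wrist_force': array([-0.60856559,  0.0056159 , -0.17045769]), 'torque': array([-0.02035951, -0.00561907, -0.04057239]), 'grip_force': 0.0, 'width': -0.001357016289530759}
lid [(array([35.28, 25.9 ]), 193), (array([36.59, 26.91]), 219)]
bell [(array([38.28, 30.1 ]), 484), (array([40.25, 29.66]), 523)]
cup [(array([34.25, 29.56]), 321), (array([36.03, 28.9 ]), 335)]
```

View pics/e1.png

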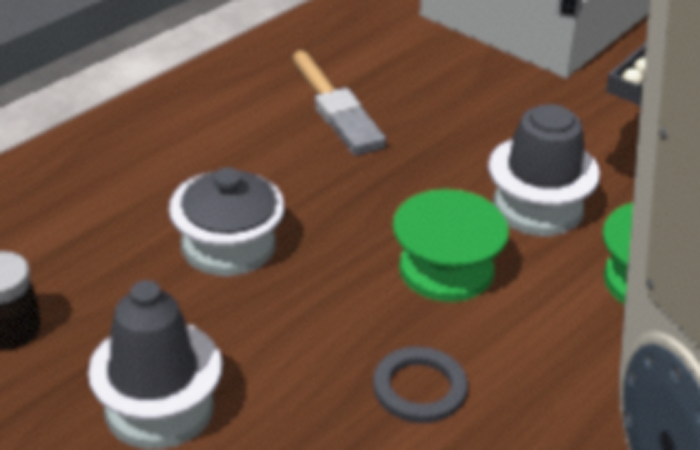

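All three castings stand upright and centred (lid (228,200), bell (150,340), cup (545,140)). Each pan has dropped a similar 1.3–2 px, and the arm is clear, so I'm handing in.

```bash
python3 -c "
from rig import arm
print(arm.hand_in())"
```

```text
the job is handed in; nothing more can be done
None
```

I tapped the lid, then the bell, then the cup, each pan sinking about 5 mm by the arm's measured travel; all three castings were upright and the arm was clear when I handed the job in (no verdict was returned).

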